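# Throttle to stop, then hold the button guard open

## Task

Pull the lever on the cream throttle box all the way back towards yourself so that the train cannot start. Only then lift the sprung guard of the push button by its bow handle to 60 degrees above its closed, level position (give or take 5) and keep holding it there steadily, so that I can get at the button: finish while still holding it, do not let go. Do not press the button, and leave the other things on the desk where they are.

Things in the scene. Friction and masses are not known exactly. Their poses are not given: they have to be found in the camera images.
- housing: Open-topped dark bakelite box, fixed to the desk, 110 (x) x 120 (y) x 62 mm high, with the red push button inside and the guard over its mouth. Origin: centre of the underside, on the desk. Its x axis points from the bow handle side to the hinge side, y along the hinge, z up. The handle side faces roughly towards the robot.
- guard_hinge (a point): Point on the guard's hinge axis at its middle, 55 mm along the housing's +x from its centre, 67 mm above the desk. The hinge axis is level, along the housing's y.
- guard_bar (a point): Middle of the straight round bar (10 mm thick, level, along the housing's y) of the guard's U-shaped steel bow handle; moves with the guard, 160 mm from the hinge axis in the guard's plane. Shut: 67 mm above the desk, 105 mm from the housing's centre to its -x, free in front of it. Inside the bow 80 mm are clear along the bar and 50 mm from bar to guard edge, open above and below.
- guard (a joint): Angle in rad of the guard (clear panel in a dark frame, 105 mm from hinge to free edge, 120 mm wide, 8 mm thick, about 0.2 kg, the bow beyond its edge): 0 shut and level, grows as the bar goes up and over towards the hinge side, at most 1.75. Spring and weight always pull it shut, with about 2 N at the bar when shut, 3 to 4 N at 60 degrees (1.047).
- button (a joint): Travel of the red push button (40 mm across, top 44 mm above the desk, in the middle of the housing), in m: 0 up, 0.006 fully down. Sprung, 5 N.
- throttle: Cream plastic throttle box, fixed to the desk, 120 (x) x 110 (y) x 50 mm high, with a cream block 70 x 50 x 25 mm on top in the middle, which carries the lever. Origin: centre of the underside, on the desk. Its x axis points away from the robot's side, z up.
- throttle_lever_tip (a point): Centre of the black ball (26 mm across) at the end of the throttle lever. The lever is a steel rod 10 mm thick that swings in the box's x-z plane about a pivot 72 mm above the desk over the box's centre; the ball's centre is 70 mm from the pivot.
- throttle_lever (a joint): Angle of the throttle lever in rad: 0 is stop, against its end stop, leaning 0.5 rad from upright towards the box's -x (the robot's side); 1.0 is full speed, leaning 0.5 rad towards +x. It stays where it is left; moving it takes about 1 N at the ball.
- railcar: Bystander: silver die-cast diesel railcar, 200 x 44 x 60 mm, long along its x. Origin: centre of the underside.
- bench: Bystander: small oak platform bench, 90 (x) x 40 (y) x 48 mm high. Origin: centre of the underside.
- mug: Bystander: blue mug, 80 mm across, 90 mm high, handle at its +y. Origin: centre of the underside.
- oiler: Bystander: white oil bottle, 44 mm across, 100 mm high. Origin: centre of the underside.
- screwdriver: Bystander: screwdriver lying along its x, handle to -x. Origin: underside, near the middle.
Not all that is in view belongs to the job. What is shaped like the throttle but turquoise is not meant.

How it is judged (in metres and radians):
On the way, in this order (a step that is already met when the one before it is completed fails the run):
1. the throttle lever is fully back at stop, the guard still shut (value of joint throttle_lever below 0.12 rad and value of joint guard below 0.2 rad), for 0.2 s.
2. the guard is held by the fingers at 55 to 65 degrees (value of joint guard between 0.96 and 1.134 rad and contact force between the fingers and housing above 0.5 N), for 0.5 s.
At the end, for the whole second after the job is handed in: The robot's fingers are holding the guard still at 60 degrees (55 to 65) through the last second, the throttle lever is at stop (below 0.15 rad), the button is up (all of step 2 and velocity of joint guard between -0.06 and 0.06 rad/s and value of joint throttle_lever below 0.15 rad and value of joint button below 0.003 m); the arm keeps its last pose, push and grip.
It fails at once if the guard is lifted before the throttle is at stop (value of joint guard above 0.25 rad and value of joint throttle_lever above 0.2 rad).
It fails at once if the button is pressed (value of joint button above 0.003 m).
It fails at once if a bystander is moved by more than 25 mm (distance of any of railcar, bench, mug, oiler, screwdriver from where it was at the start of the episode above 0.025 m).
It fails at once if a bystander is tipped over (angle between any of railcar, bench, mug, oiler's own z axis and vertical above 0.5 rad).
It also fails if it takes over 53 s, if anything falls off the work surface, if the arm or the gripper's body presses on something with over 40 N, if the wrist force passes 120 N, or if a joint passes its speed limit or range.

## Robot

A 6-joint arm with a two-finger parallel gripper is mounted at the origin on the work surface. World frame = base frame: x ahead of the robot, y to its left, z up, the work surface at z = 0. Lengths are in mm, angles in rad, forces in N, time in s.
With the tool pointing down it reaches from about 300 to 775 mm from the base axis. Payload 14.6 kg.
Tool frame: the origin (TCP) lies on the centre line of the jaws, within the pads' length; the fingertips stand 8 mm ahead of it and the grasp point (between the pads) lies 11 mm behind it; z points along the fingers, y is the line along which they close (so a half turn about z gives the same grasp; the last joint's range is limited). The gripper opens to 94 mm and grips with 3 to 60 N. Pads are 16 mm wide; open, the fingers measure 119 mm over their backs; the gripper's body (75 mm by 177 mm) begins 78 mm behind the grasp point.
Start: joints at [-1.212, 0.3, 1.521, -0, 1.321, -0.067], TCP at [227.169, -500.882, 179.046] pointing down, gripper open.
Joint ranges: [-3.03, 3.03], [-0.79, 2.21], [0.23, 2.52], [-1.04, 4.18], [0, 3.07], [-2.55, 2.55]. Speed limits (rad/s): [2.22, 2.22, 2.57, 3.14, 3.14, 3.14].

## Interface

Orientations are given as [roll, pitch, yaw] about the fixed x, y, z axes, in that order (R = Rz(yaw) Ry(pitch) Rx(roll)).
In Python, from cell import manip gives the robot as it stands.
- The arm moves only by the tool jog_arm, never from a script. Its argument "rows" is one flat list of numbers, 7 for each row, row after row: the shift along the world's x, y, z in cm, then the turn, a rotation vector about the world's x, y, z in rad, then the closure, from 0 (fully open) to 1 (shut). In form: [dx, dy, dz, rx, ry, rz, fingers, dx, dy, dz, rx, ry, rz, fingers, ...]. A call has 1 to 20 rows; each row shifts and turns the commanded pose from where the row before left it; what a row does not reach is not made up. A row lasts 1/12 s, in which the tool goes at most 41.7 mm and 7.16 degrees, less where a joint would pass 70% of its speed; a pose out of reach is approached as far as the arm can. A call with a gripper value outside its range is refused whole. The fingers move at their own pace and stop on an object; "newtons" is the grip in N (left out, the last holds). Time passes only in rows, so rows that do not move let the fingers close. It gives the time, the measured TCP pose, the force, the opening and the grip force at its end, in the units of the state.
- manip.read_state(): the state, without advancing time (a new reading comes with each control period).
- manip.camera(name): name is "scene" or "top" or "wrist"; returns (picture, depth): 384x512x3 uint8, blue, green, red; 384x512 float32, mm along the optical axis (not along the pixel's ray), 0 where there is no reading.
- manip.camera_model(name): a dict with "K" (3x3 intrinsics, pixels), "R" (3x3) and "t" (3): a world point X has camera coordinates R X + t. Camera axes: x right, y down, z forward; pixel columns grow to the right and rows downward; lengths in mm; the calibration is good to about 2 mm. A picture is of the moment at which its call begins: read the wrist's pose just before it. camera_model takes no time and is no camera call; for the wrist camera it gives the pose at the moment of the call.
- manip.sign_off(): hands the job in; it is judged then, once.
The state is a dict: "clock": time; "joints": joint angles; "qd": joint speeds; "effort": joint torques, N m; "eef_pos": TCP position; "eef_rot": TCP orientation; "wrist_force": force on the tool from outside, world axes, zero at the start; "moment": the same for the moment, N m; "finger_gap": finger opening in mm; "finger_force": force on a finger pad.
Only numpy, scipy, OpenCV 4.12 (cv2) and the standard library are available. Lean on these libraries where they do the work, as an engineer would, in place of code of your own. Each camera call takes 0.05 s, during which the arm holds its last target. There are 200 camera calls.

## Working session

There is one attempt and no reset: what is moved stays moved. The work goes in short steps, Python scripts to look and compute and a tool call to move; the robot and the scene stay as the last step left them, time stands still between calls to the robot, and variables do not carry over. Pictures are saved under pics/ and viewed, at most 10 in all, crops included, and the job is handed in when it is done.

Besides the shell and the picture viewer there is one more tool, called after ">>>" as name(argument=value, ...) on one line, values as JSON. jog_arm: Moves the arm, as the interface text tells. Its arguments: {"type":"object","properties":{"rows":{"type":"array"},"newtons":{"type":"number"}},"required":["rows"]}

```bash
mkdir -p pics; cat > h.py <<'E'
import numpy as np, cv2
from cell import manip
def snap(n):
    m=manip.camera_model(n); p,d=manip.camera(n); return p,d,m
def cloud(d,m):
    K=np.array(m["K"]);R=np.array(m["R"]);t=np.array(m["t"]).ravel()
    v,u=np.indices(d.shape); c=np.stack([(u-K[0,2])/K[0,0]*d,(v-K[1,2])/K[1,1]*d,d],-1)
    return (c-t)@R
E
python3 - <<'E'
from h import *
for n in("top","scene"):
    p,d,m=snap(n); cv2.imwrite(f"pics/{n}0.png",p); np.savez(f"{n}0.npz",p=p,P=cloud(d,m),d=d)
    print(n,(-np.array(m["R"]).T@np.array(m["t"]).ravel()).round(), (d>0).mean())
print(manip.read_state())
E
```

```text
top [ 409.   86. 1594.] 0.9957326253255209
scene [1590. -779. 1226.] 0.9849650065104166
{'clock': 0.1, 'joints': array([-1.21157884e+00,  3.00375020e-01,  1.52152199e+00, -1.19022558e-05,
        1.32070525e+00, -6.65926866e-02]), 'qd': array([ 0.00075329, -0.00124949, -0.00046025,  0.00160092, -0.00051819,
        0.00046617]), 'effort': array([ 2.23820214e-03, -5.32639539e+01, -3.53278828e+01,  7.10363220e-02,
        2.35344912e-02, -8.17948444e-05]), 'eef_pos': array([ 227.08680721, -500.63974052,  178.56404517]), 'eef_rot': array([-3.14058452e+00, -5.56793006e-05,  4.25813093e-01]), 'wrist_force': array([-0.11470052, -0.52594339,  0.26624176]), 'moment': array([-0.0084967 ,  0.01698823, -0.04204724]), 'finger_force': 0.0, 'finger_gap': 94.0022398759658}
```

View pics/top0.png

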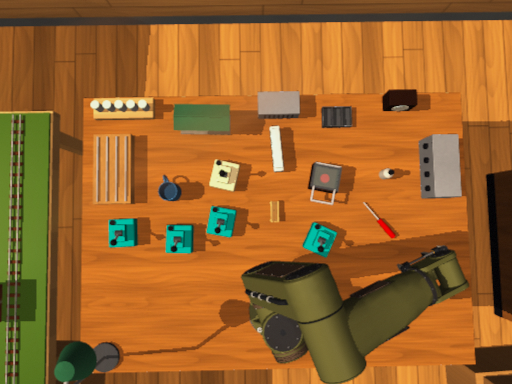

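View pics/scene0.png

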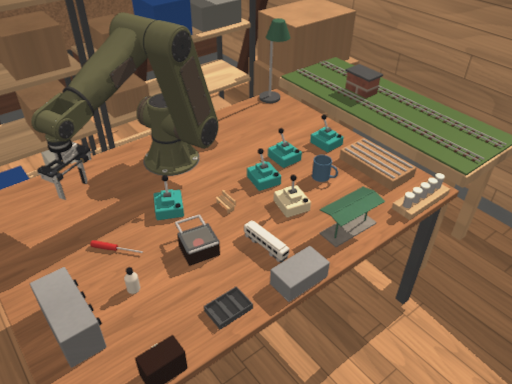

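The top view has the cream throttle near (224,175), with its black ball near (222,174). The housing is near (325,180), with its bow at about (323,198) on the robot's side. The turquoise throttles are decoys. The bench is at (276,211) and the screwdriver at (380,220).

```bash
python3 - <<'E'
from h import *
z=np.load("top0.npz");p,P=z["p"],z["P"]
def sub(u0,u1,v0,v1):return P[v0:v1,u0:u1].reshape(-1,3),p[v0:v1,u0:u1].reshape(-1,3).astype(int)
def rect(name,Q,zref):
    r=cv2.minAreaRect(Q[:,:2].astype(np.float32)); print(name,len(Q),np.round(r[0]),np.round(r[1]),round(r[2],1),"z",np.percentile(Q[:,2],[5,50,95]).round())
Q,C=sub(200,250,148,198)
rect("box",Q[(abs(Q[:,2]-50)<6)&(C.min(1)>90)],50)
rect("block",Q[(abs(Q[:,2]-75)<6)],75)
b=Q[(Q[:,2]>95)];rect("ball",b,0);print(b.mean(0),b.max(0))
Q,C=sub(300,350,155,210)
s=(abs(Q[:,2]-67)<12);rect("guard+bow",Q[s],67)
Hh=P[155:210,300:350,2].round().astype(int)
print("bow rows");print(Hh[25:52:1,5:45])
cv2.imwrite("pics/crop.png",np.hstack([cv2.resize(p[150:210,295:355],None,fx=6.5,fy=6.5,interpolation=cv2.INTER_CUBIC),cv2.resize(p[145:205,195:255],None,fx=6.5,fy=6.5,interpolation=cv2.INTER_CUBIC)]))
E
```

```text
box 398 [586. 217.] [107. 117.] 76.1 z [45. 50. 55.]
block 142 [586. 216.] [50. 70.] 76.9 z [70. 75. 79.]
ball 44 [505. 151.] [231.  23.] 39.6 z [ 143.  153. 1594.]
[535.90130088 180.54650573 543.64942491] [ 593.36325539  229.24191875 1593.68599604]
guard+bow 873 [ 542. -212.] [120. 170.] 78.4 z [63. 70. 76.]
bow rows
[[-4  3  0 ...  1  2 -1]
 [ 2 -5  0 ...  2 10 -5]
 [ 1 -3  2 ...  3 -5 -4]
 ...
 [-2 -2  4 ...  0  5 -4]
 [ 1  5 -2 ... -2  0 -2]
 [-2  4 -5 ...  7  6 -2]]
```

View pics/crop.png

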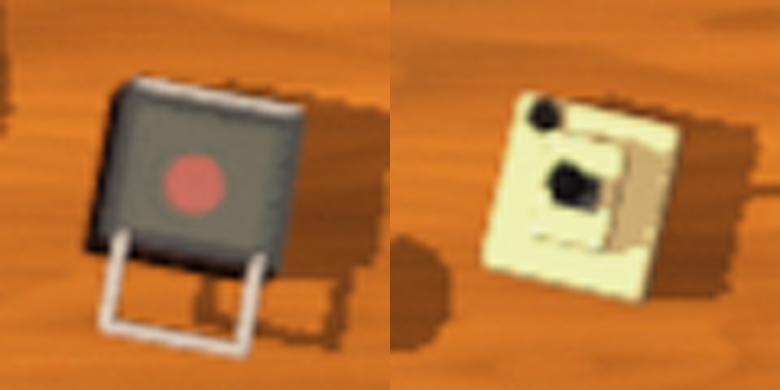

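The crop shows the bow bar's ends near (105,325) and (245,350), with the bow facing the robot. The cream lever's ball is near (570,183), almost upright. The small black knob at (545,112) is only a feature on top of the box.

```bash
python3 - <<'E'
from h import *
z=np.load("top0.npz");p,P=z["p"],z["P"]
m=manip.camera_model("top");K,R,t=[np.array(m[k]) for k in"KRt"];c=-R.T@t.ravel()
def ray(u,v,h):
    d=R.T@np.linalg.solve(K,[u,v,1.]);return (c+d*(h-c[2])/d[2]).round(1)
# ball: height mask
v,u=np.nonzero((P[...,2]>115)&(P[...,2]<175)&(p.max(2)<90)); s=(u>205)&(u<245)&(v>155)&(v<195);u,v=u[s],v[s]
print("ball px",len(u),u.mean(),v.mean(),[u.min(),u.max(),v.min(),v.max()],ray(u.mean(),v.mean(),140),P[v,u].mean(0).round())
# bow: bright pixels at z~70, robot side of housing
sub=p[150:212,298:350].astype(int);H=P[150:212,298:350,2]
v,u=np.nonzero((sub.min(2)>110)&(np.ptp(sub,axis=2)<60)&(H>50)&(H<90));v+=150;u+=298
Q=np.array([ray(a,b,70) for a,b in zip(u,v)])
k=Q[:,0]<545
r=cv2.minAreaRect(Q[k,:2].astype(np.float32));print("bow",k.sum(),r)
# guard/hous by height
v,u=np.nonzero((H>58)&(H<82));Q=np.array([ray(a+298,b+150,70) for a,b in zip(u,v)])
r=cv2.minAreaRect(Q[:,:2].astype(np.float32));print("all",r)
a=np.deg2rad(r[2]-90);ex=np.array([np.cos(a),np.sin(a)]);q=Q[:,:2]-r[0]
s=q@ex
bar=q[s<s.min()+11];print("bar",(bar.mean(0)+r[0]).round(1),np.polyfit(bar[:,1],bar[:,0],1))
zs=np.load("scene0.npz");ps,Ps=zs["p"],zs["P"]
mm=(ps.max(2)<80)&(Ps[...,2]>115)&(Ps[...,2]<170)&(np.hypot(Ps[...,0]-586,Ps[...,1]-217)<80)
print("scene ball",mm.sum(),Ps[mm].mean(0).round(1))
for n,lo,hi in(("housing scene",57,80),):
    mm=(Ps[...,2]>lo)&(Ps[...,2]<hi)&(np.hypot(Ps[...,0]-550,Ps[...,1]+212)<120)
    print(n,cv2.minAreaRect(Ps[mm][:,:2].astype(np.float32)))
E
```

```text
ball px 26 222.1153846153846 172.65384615384616 [np.int64(220), np.int64(225), np.int64(170), np.int64(175)] [583.1 217.2 140. ] [582. 216. 150.]
bow 88 ((491.03216552734375, -198.72312927246094), (98.77267456054688, 66.16629791259766), 78.14395141601562)
all ((541.32275390625, -210.92431640625), (121.59455108642578, 169.68165588378906), 77.79639434814453)
bar [ 463.1 -195.8] [  0.20384506 -81.30729574]
scene ball 24 [587.3 216.1 146.7]
housing scene ((539.8137817382812, -208.8309326171875), (121.94022369384766, 178.54525756835938), 79.03252410888672)
```

>>> jog_arm(rows=[1.6,2.95,0.5,0,0,0.038,1,1.6,2.95,0.5,0,0,0.038,1,1.6,2.95,0.5,0,0,0.038,1,1.6,2.95,0.5,0,0,0.038,1,1.6,2.95,0.5,0,0,0.038,1,1.6,2.95,0.5,0,0,0.038,1,1.6,2.95,0.5,0,0,0.038,1,1.6,2.95,0.5,0,0,0.038,1,1.6,2.95,0.5,0,0,0.038,1,1.6,2.95,0.5,0,0,0.038,1,1.6,2.95,0,0,0,0.038,1,1.6,2.95,0,0,0,0.038,1], newtons=10)

```text
clock: 1.1
eef_pos: [419.6, -145.3, 229.3]
eef_rot: [3.141, -0.0, 0.884]
wrist_force: [0.9, -1.4, -0.1]
finger_gap: 17.3
finger_force: 0.0
```

>>> jog_arm(rows=[1.6,2.95,0,0,0,0.038,1,1.6,2.95,0,0,0,0.038,1,1.6,2.95,0,0,0,0.038,1,1.6,2.95,0,0,0,0.038,1,1.6,2.95,0,0,0,0.038,1,1.6,2.95,0,0,0,0.038,1,1.6,2.95,0,0,0,0.038,1,1.6,2.95,0,0,0,0.038,1,1.6,2.95,0,0,0,0.038,1,1.6,2.95,0,0,0,0.038,1,1.6,2.95,0,0,0,0.038,1,1.6,2.95,0,0,0,0.038,1,0,0,0,0,0,0,1,0,0,0,0,0,0,1,0,0,0,0,0,0,1])

```text
clock: 2.35
eef_pos: [610.9, 206.7, 228.6]
eef_rot: [-3.141, 0.001, 1.337]
wrist_force: [-0.3, 0.2, -0.4]
finger_gap: 0.5
finger_force: 0.0
```

>>> jog_arm(rows=[0.6,0.2,0,0,0,0,1,0,0,-2,0,0,0,1,0,0,-2,0,0,0,1,0,0,-2,0,0,0,1,0,0,-2,0,0,0,1,0,0,-1,0,0,0,1,0,0,-1,0,0,0,1,0,0,0,0,0,0,1])

```text
clock: 3.02
eef_pos: [616.8, 208.5, 127.7]
eef_rot: [-3.14, 0.001, 1.337]
wrist_force: [-0.5, -0.5, -0.3]
finger_gap: 0.4
finger_force: 0.0
```

>>> jog_arm(rows=[-0.4,0.1,0,0,0,0,1,-0.4,0.1,0,0,0,0,1,-0.4,0.1,0,0,0,0,1,-0.4,0.1,0,0,0,0,1,-0.4,0.1,0,0,0,0,1,-0.4,0.1,0,0,0,0,1,-0.4,0.1,0,0,0,0,1,-0.4,0.1,0,0,0,0,1,-0.3,0.1,0,0,0,0,1,0,0,0,0,0,0,1,0,0,0,0,0,0,1])

```text
clock: 3.93
eef_pos: [582.1, 218.2, 129.1]
eef_rot: [3.142, 0.0, 1.338]
wrist_force: [0.3, -0.7, -0.3]
finger_gap: 0.4
finger_force: 0.0
```

```bash
python3 - <<'E'
from h import *
p,d,m=snap("scene");cv2.imwrite("pics/s1.png",cv2.resize(p[140:260,220:380],None,fx=4,fy=4))
P=cloud(d,m);mm=(p.max(2)<80)&(P[...,2]>110)&(P[...,2]<165)&(np.hypot(P[...,0]-570,P[...,1]-217)<60)
print(manip.read_state()["wrist_force"],manip.read_state()["eef_pos"])
E
```

```text
[0.16328152 0.95138871 0.45143369] [582.24376983 218.10915325 129.07938471]
```

View pics/s1.png

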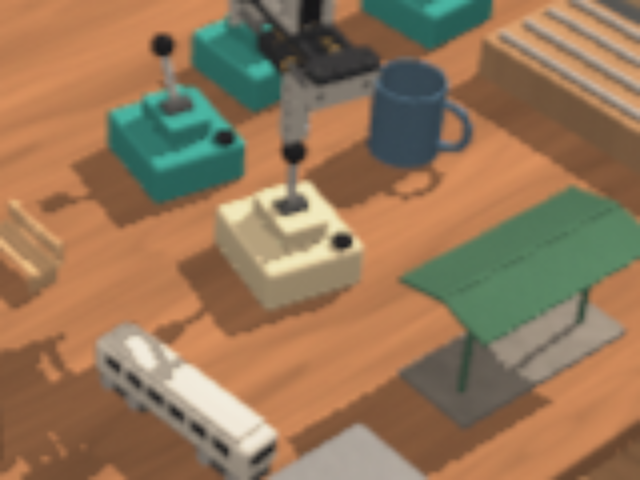

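The view shows the ball at crop (293,152), seemingly in front of the fingers and still upright. I'll check that by projecting the TCP into this view and measuring the ball again.

```bash
python3 - <<'E'
from h import *
def proj(m,X):
    K,R,t=[np.array(m[k]) for k in"KRt"];q=K@(R@np.array(X)+t.ravel());return (q[:2]/q[2]).round(1)
p,d,m=snap("scene");P=cloud(d,m)
e=manip.read_state()["eef_pos"]
for n,X in(("tip",e-[0,0,8]),("up60",e+[0,0,60]),("pivot",[586,217,72]),("ball up",[586,217,142]),("stop",[553.4,225,133.4]),("full",[618.6,209,133.4])):print(n,proj(m,X))
mm=(p.max(2)<70);mm[:165]=0;mm[190:]=0;mm[:,:280]=0;mm[:,305:]=0
v,u=np.nonzero(mm);print(u.mean(),v.mean(),np.median(P[v,u],0).round(),len(u))
print(P[170:184,293].round())
p,d,m=snap("top");cv2.imwrite("pics/t1.png",cv2.resize(p[140:210,190:260],None,fx=8,fy=8,interpolation=cv2.INTER_CUBIC))
for n,X in(("tip",e),("stop",[553.4,225,133.4])):print(n,proj(m,X))
E
```

```text
tip [292.1 182. ]
up60 [293.1 168. ]
pivot [291.7 192.3]
ball up [292.8 178.3]
stop [288.6 175.3]
full [296.8 185. ]
293.04761904761904 177.8095238095238 [590. 213. 147.] 21
[[590. 210. 188.]
 [587. 214. 179.]
 [589. 212. 177.]
 [596. 206. 179.]
 [591. 211. 168.]
 [580. 222. 152.]
 [584. 219. 151.]
 [590. 213. 153.]
 [593. 211. 151.]
 [592. 212. 145.]
 [588. 217. 135.]
 [587. 219. 128.]
 [584. 221. 121.]
 [584. 222. 115.]]
tip [222.2 173.2]
stop [220.4 180.2]
```

View pics/t1.png

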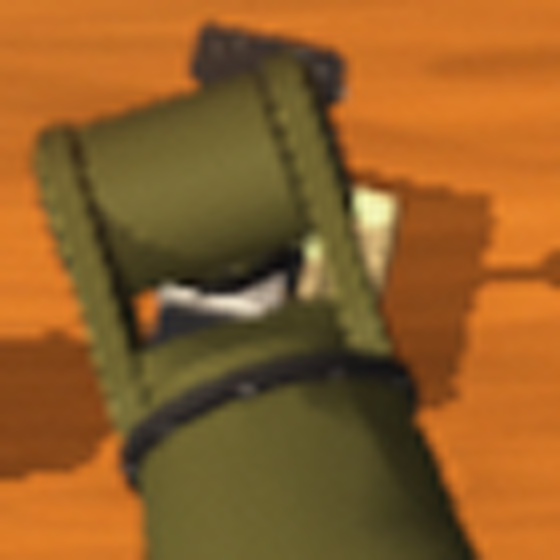

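```bash
python3 - <<'E'
from h import *
def proj(m,X):
    K,R,t=[np.array(m[k]) for k in"KRt"];q=K@(R@np.array(X)+t.ravel());return (q[:2]/q[2]).round(1)
p,d,m=snap("wrist");p2,_,_=snap("scene");e=manip.read_state()["eef_pos"]
print(proj(m,e),proj(m,e-[0,0,8]),proj(m,[553.4,225,133.4]),proj(m,[586,217,142]),proj(m,[586,217,75]))
a=cv2.resize(p2[145:205,265:325],(384,384),interpolation=cv2.INTER_CUBIC)
cv2.imwrite("pics/w1.png",cv2.resize(np.hstack([p,a]),None,fx=.89,fy=.89))
E
```

```text
[255.  212.9] [255.  209.5] [216.6 214.7] [260.1 219. ] [259.1 194.2]
```

View pics/w1.png

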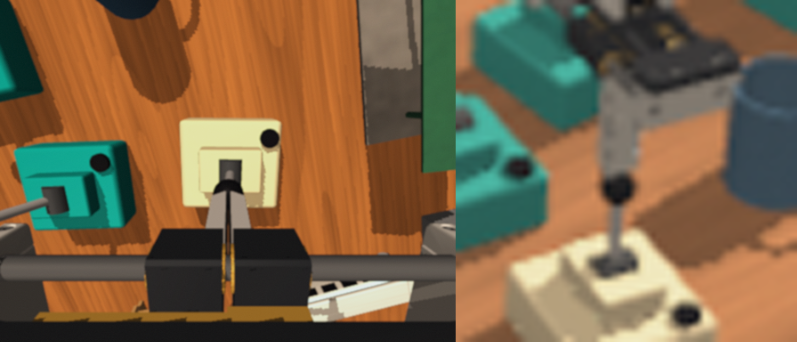

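```bash
python3 - <<'E'
from h import *
P=np.load("scene0.npz")["P"];
m=(P[...,2]>120)&(np.hypot(P[...,0]-227,P[...,1]+501)<90);q=P[m];print("scene0 fingers z low",np.sort(q[:,2])[:400:40].round(), q[q[:,2]<200].mean(0).round())
p,d,mm=snap("wrist");P=cloud(d,mm);print("cam",(-np.array(mm["R"]).T@np.array(mm["t"]).ravel()).round())
for v in range(196,262,4):print(v,d[v,256].round(),P[v,256].round(),p[v,256], P[v,250].round())
E
```

```text
scene0 fingers z low [204. 224. 239. 253. 266. 278. 304. 311. 315. 318.] [nan nan nan]
cam [600. 290. 334.]
196 243.0 [584. 223. 101.] [117 127 140] [578. 219.  82.]
200 231.0 [584. 223. 113.] [ 91  99 110] [577. 215.  82.]
204 198.0 [586. 230. 145.] [14 13 15] [582. 231. 145.]
208 195.0 [586. 229. 150.] [16 15 18] [581. 230. 149.]
212 193.0 [585. 227. 152.] [27 27 31] [581. 227. 150.]
216 191.0 [585. 224. 154.] [26 26 29] [581. 227. 158.]
220 185.0 [585. 224. 161.] [14 15 16] [581. 227. 166.]
224 177.0 [585. 225. 169.] [12 13 14] [581. 227. 173.]
228 171.0 [585. 225. 176.] [14 14 14] [581. 227. 179.]
232 165.0 [585. 225. 182.] [11 11 12] [582. 227. 185.]
236 159.0 [585. 225. 187.] [17 21 27] [582. 227. 190.]
240 154.0 [585. 225. 192.] [16 22 31] [582. 227. 196.]
244 149.0 [585. 225. 198.] [19 22 31] [582. 227. 201.]
248 144.0 [585. 225. 203.] [16 21 29] [582. 226. 205.]
252 143.0 [584. 224. 205.] [24 37 58] [582. 227. 210.]
256 138.0 [584. 224. 210.] [27 47 79] [582. 227. 215.]
260 132.0 [585. 225. 216.] [27 49 82] [582. 227. 218.]<stdin>:3: RuntimeWarning: Mean of empty slice.
  ret = um.true_divide(
```

The depth readings in both views put the fingertips about 26 mm above the reported TCP: z≈204 against 178.6 at the start, and ≈157 against 129 now. The stated figure is 8 mm below it, so the fingers slid over the top of the ball. I'll allow for that 34 mm, back off, go lower and push again.

>>> jog_arm(rows=[0,0,0.5,0,0,0,1,1.2,-0.3,0,0,0,0,1,1.2,-0.3,0,0,0,0,1,1.2,-0.3,0,0,0,0,1,0,0,-1.5,0,0,0,1,0,0,-1.5,0,0,0,1,0,0,-1,0,0,0,1,0,0,0,0,0,0,1])

```text
clock: 4.9
eef_pos: [617.2, 208.8, 91.9]
eef_rot: [-3.139, 0.002, 1.338]
wrist_force: [-0.6, 0.8, 0.7]
finger_gap: 0.1
finger_force: 0.0
```

>>> jog_arm(rows=[-0.4,0.1,0,0,0,0,1,-0.4,0.1,0,0,0,0,1,-0.4,0.1,0,0,0,0,1,-0.4,0.1,0,0,0,0,1,-0.4,0.1,0,0,0,0,1,-0.4,0.1,0,0,0,0,1,-0.4,0.1,0,0,0,0,1,-0.4,0.1,0,0,0,0,1,-0.3,0.1,0,0,0,0,1,0,0,0,0,0,0,1,0,0,0,0,0,0,1])

```text
clock: 5.82
eef_pos: [583.0, 218.2, 94.1]
eef_rot: [-3.141, 0.0, 1.338]
wrist_force: [-0.2, -0.2, -0.3]
finger_gap: 0.7
finger_force: 0.0
```

```bash
python3 - <<'E'
from h import *
p,d,m=snap("scene");P=cloud(d,m)
mm=(p.max(2)<70);mm[:165]=0;mm[195:]=0;mm[:,:275]=0;mm[:,308:]=0
v,u=np.nonzero(mm);print(u.mean(),v.mean(),np.median(P[v,u],0).round(),len(u))
p,d,m=snap("wrist");P=cloud(d,m);mm=(P[...,2]>112)&(P[...,2]<150)&(p.max(2)<70);print(P[mm].mean(0).round(),P[mm].max(0).round(),P[mm].min(0).round(),mm.sum())
E
```

```text
295.1607142857143 168.55357142857142 [656. 188. 256.] 56
[575. 226. 142.] [763. 238. 150.] [548. 189. 113.] 1366
```

>>> jog_arm(rows=[-0.2,0.05,0,0,0,0,1,-0.2,0.05,0,0,0,0,1,-0.2,0.05,0,0,0,0,1,0,0,0,0,0,0,1,0,0,0,0,0,0,1])

```text
clock: 6.33
eef_pos: [577.0, 219.7, 94.1]
eef_rot: [-3.141, -0.0, 1.338]
wrist_force: [-0.2, -0.1, -0.8]
finger_gap: 0.6
finger_force: 0.0
```

>>> jog_arm(rows=[-0.2,0.05,0,0,0,0,1,-0.1,0,0,0,0,0,1,0,0,0,0,0,0,1,0,0,0,0,0,0,1])

```text
clock: 6.67
eef_pos: [576.2, 219.7, 94.3]
eef_rot: [3.137, -0.001, 1.337]
wrist_force: [15.7, -0.6, -6.6]
finger_gap: 0.4
finger_force: 7.7
```

```bash
python3 - <<'E'
from h import *
p2,_,_=snap("scene");p,d,m=snap("wrist")
a=cv2.resize(p2[145:205,265:325],(384,384),interpolation=cv2.INTER_CUBIC)
cv2.imwrite("pics/w2.png",cv2.resize(np.hstack([p,a]),None,fx=.89,fy=.89))
E
```

```text
(no output)
```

View pics/w2.png

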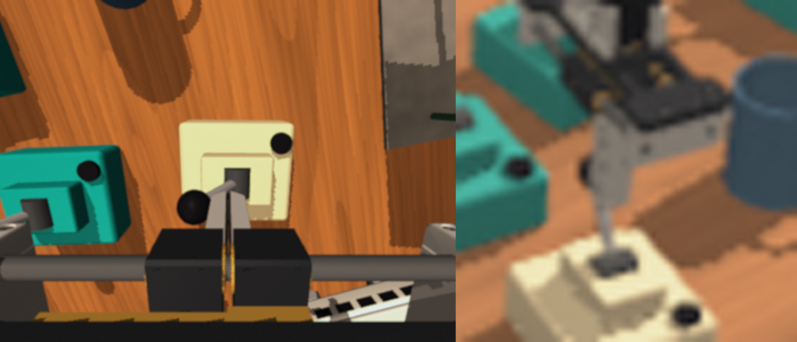

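The lever is hard against its stop: the ball is on the box's -x side and the reaction is 15.7 N at the predicted position. Next I'll back off, rise, and cross to the bow bar.

>>> jog_arm(rows=[0.5,-0.1,0,0,0,0,1,0.5,-0.1,0,0,0,0,1,0,0,2,0,0,0,1,0,0,2,0,0,0,1,0,0,3,0,0,0,1,0,0,2,0,0,0,1])

```text
clock: 7.27
eef_pos: [584.5, 218.2, 186.4]
eef_rot: [3.141, -0.001, 1.338]
wrist_force: [-0.3, 0.1, -0.4]
finger_gap: 0.5
finger_force: 0.0
```

>>> jog_arm(rows=[-0.77,-2.58,0,0,0,0.002,0.58,-0.77,-2.58,0,0,0,0.002,0.58,-0.77,-2.58,0,0,0,0.002,0.58,-0.77,-2.58,0,0,0,0.002,0.58,-0.77,-2.58,0,0,0,0.002,0.58,-0.77,-2.58,0,0,0,0.002,0.58,-0.77,-2.58,0,0,0,0.002,0.58,-0.77,-2.58,0,0,0,0.002,0.58,-0.77,-2.58,0,0,0,0.002,0.58,-0.77,-2.58,0,0,0,0.002,0.58,-0.77,-2.58,0,0,0,0.002,0.58,-0.77,-2.58,0,0,0,0.002,0.58,-0.77,-2.58,0,0,0,0.002,0.58,-0.77,-2.58,0,0,0,0.002,0.58,-0.77,-2.58,0,0,0,0.002,0.58,-0.77,-2.58,0,0,0,0.002,0.58,0,0,0,0,0,0,0.58,0,0,0,0,0,0,0.58,0,0,0,0,0,0,0.58])

```text
clock: 8.85
eef_pos: [461.1, -194.3, 184.1]
eef_rot: [-3.141, -0.0, 1.37]
wrist_force: [0.3, -0.6, -0.8]
finger_gap: 39.6
finger_force: 0.0
```

```bash
python3 - <<'E'
from h import *
# throttle ball check from top
p,d,m=snap("top");P=cloud(d,m)
s=(P[...,2]>110)&(P[...,2]<165)&(p.max(2)<90)&(np.hypot(P[...,0]-570,P[...,1]-220)<60);print("ball",P[s].mean(0).round(),s.sum())
p,d,m=snap("wrist");P=cloud(d,m);cv2.imwrite("pics/w3.png",p)
b=(p.min(2)>90)&(np.ptp(p.astype(int),axis=2)<60)&(abs(P[...,2]-68)<12)&(np.hypot(P[...,0]-463,P[...,1]+195)<90);Q=P[b]
r=cv2.minAreaRect(Q[:,:2].astype(np.float32));print("bow",b.sum(),r,Q[:,2].mean())
a=-0.207;ex=np.array([np.cos(a),np.sin(a)]);s=(Q[:,:2]-[463,-195])@ex
bar=Q[s<s.min()+12];print(bar.mean(0).round(1),cv2.minAreaRect(bar[:,:2].astype(np.float32)))
f=(P[...,2]>95)&(np.hypot(P[...,0]-463,P[...,1]+195)<60);print("finger low z",np.sort(P[f][:,2])[:400:40].round())
st=manip.read_state();print(st["eef_pos"],st["eef_rot"],st["finger_gap"])
E
```

```text
ball [554. 225. 143.] 26
bow 1607 ((502.6789855957031, -207.00942993164062), (108.06318664550781, 94.4977798461914), 78.33611297607422) 70.08127754063669
[ 462.6 -192.2   70.5] ((462.8860168457031, -193.82847595214844), (97.94244384765625, 11.49268627166748), 78.08383178710938)
finger low z [210. 213. 215. 217. 219. 220. 221. 223. 224. 225.]
[ 461.25748211 -193.87657907  184.07379248] [-3.14151894e+00 -1.78832548e-04  1.37075573e+00] 39.509055640391765
```

View pics/w3.png

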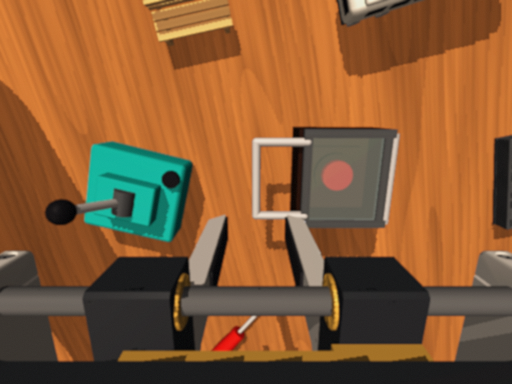

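The ball is at the stop, (554,225), and the bar's middle is at (463,-194), as expected. The fingertips again read TCP+26 mm. In the wrist view the turquoise decoy's ball is near (60,212), so I'll check its clearance to the gripper body before descending.

```bash
python3 - <<'E'
from h import *
P=np.load("top0.npz")["P"]
s=(P[...,2]>90)&(P[...,2]<170)&(P[...,0]>300)&(P[...,0]<470)&(P[...,1]<-120)&(P[...,1]>-280);print("decoy ball0",P[s].mean(0).round(),P[s].min(0).round(),P[s].max(0).round())
p,d,m=snap("wrist");P=cloud(d,m)
q=P[205:220,50:70].reshape(-1,3);q=q[q[:,2]>90];print("wrist ball",q.mean(0).round(),q.max(0).round(),q.min(0).round())
p,d,m=snap("scene");P=cloud(d,m);s=(P[...,2]>214)&(P[...,2]<420)&(np.hypot(P[...,0]-461,P[...,1]+194)<160)
q=P[s];ex=np.array([np.cos(.2),-np.sin(.2)]);ey=np.array([ex[1]*-1,ex[0]]);r=q[:,:2]-[461,-194]
for z in range(215,400,15):
    k=(q[:,2]>=z)&(q[:,2]<z+15)
    if k.any():print(z,(r[k]@ex).min().round(),(r[k]@ex).max().round(),(r[k]@ey).min().round(),(r[k]@ey).max().round())
E
```

```text
decoy ball0 [ 302. -175.   90.] [ 302. -175.   90.] [ 302. -175.   90.]
wrist ball [ 277. -171.  143.] [ 477. -121.  389.] [ 267. -181.  134.]
215 -24.0 35.0 -10.0 9.0
230 -32.0 35.0 -10.0 11.0
245 -29.0 34.0 -10.0 9.0
260 25.0 34.0 -10.0 7.0
290 -29.0 -26.0 -8.0 11.0
305 -80.0 84.0 -33.0 33.0
320 -84.0 86.0 -34.0 34.0
335 -87.0 91.0 -34.0 34.0
350 -88.0 93.0 -33.0 34.0
365 -6.0 21.0 -23.0 24.0
380 -40.0 18.0 -33.0 32.0
395 -43.0 37.0 -36.0 36.0
```

>>> jog_arm(rows=[0.2,0,-2,0,0,0,0.58,0,0,-2,0,0,0,0.58,0,0,-2,0,0,0,0.58,0,0,-2,0,0,0,0.58,0,0,-2,0,0,0,0.58,0,0,-2,0,0,0,0.58,0,0,-2,0,0,0,0.58,0,0,-1,0,0,0,0.58,0,0,-1,0,0,0,0.58,0,0,0,0,0,0,0.58])

```text
clock: 9.88
eef_pos: [462.5, -194.2, 22.8]
eef_rot: [-3.14, -0.001, 1.37]
wrist_force: [-0.6, -0.2, -0.0]
finger_gap: 39.4
finger_force: 0.0
```

>>> jog_arm(rows=[0,0,0,0,0,0,0.8,0,0,0,0,0,0,0.95,0,0,0,0,0,0,1,0,0,0,0,0,0,1,0,0,0,0,0,0,1,0,0,0,0,0,0,1], newtons=15)

```text
clock: 10.38
eef_pos: [461.0, -194.3, 23.8]
eef_rot: [-3.137, -0.0, 1.37]
wrist_force: [-13.1, 1.9, 4.8]
finger_gap: 9.4
finger_force: 15.0
```

>>> jog_arm(rows=[-0.15,0,0,0,0,0,1,0.03,0,0.7,0,0,0,1,0.03,0,0.7,0,0,0,1,0.09,-0.02,0.69,0,0,0,1,0.09,-0.02,0.69,0,0,0,1,0.15,-0.03,0.68,0,0,0,1,0.15,-0.03,0.68,0,0,0,1,0.2,-0.04,0.67,0,0,0,1,0.2,-0.04,0.67,0,0,0,1,0.26,-0.05,0.65,0,0,0,1,0.26,-0.05,0.65,0,0,0,1,0.32,-0.07,0.62,0,0,0,1,0.32,-0.07,0.62,0,0,0,1,0,0,0,0,0,0,1], newtons=15)

```text
clock: 11.55
eef_pos: [481.2, -198.6, 105.8]
eef_rot: [-3.138, -0.0, 1.37]
wrist_force: [-17.7, 3.5, 7.0]
finger_gap: 9.6
finger_force: 15.0
```

>>> jog_arm(rows=[0.2,-0.07,0.59,0,0,0,1,0.37,-0.08,0.59,0,0,0,1,0.41,-0.09,0.55,0,0,0,1,0.41,-0.09,0.55,0,0,0,1,0.46,-0.1,0.51,0,0,0,1,0.46,-0.1,0.51,0,0,0,1,0.5,-0.1,0.47,0,0,0,1,0.5,-0.1,0.47,0,0,0,1,0.54,-0.11,0.42,0,0,0,1,0.54,-0.11,0.42,0,0,0,1,0.58,-0.12,0.38,0,0,0,1,0.58,-0.12,0.38,0,0,0,1,0,0,0,0,0,0,1,0,0,0,0,0,0,1,0,0,0,0,0,0,1])

```text
clock: 12.8
eef_pos: [538.0, -210.8, 165.3]
eef_rot: [3.141, 0.0, 1.37]
wrist_force: [-11.0, 4.5, 14.3]
finger_gap: 9.6
finger_force: 15.0
```

```bash
python3 - <<'E'
from h import *
def proj(m,X):
    K,R,t=[np.array(m[k]) for k in"KRt"];q=K@(R@np.array(X)+t.ravel());return (q[:2]/q[2]).round(1)
p,d,m=snap("scene");P=cloud(d,m)
u,v=proj(m,[560,-214,100]).astype(int);print(u,v)
a=p[v-45:v+45,u-45:u+45]
# guard points: within housing frame, z above 80, off the gripper
C=np.array([565.8,-216.1]);ex=np.array([.979,-.204]);ey=np.array([.204,.979])
X=(P[...,:2]-C)@ex;Y=(P[...,:2]-C)@ey;Z=P[...,2]
s=(abs(Y)>25)&(abs(Y)<62)&(Z>85)&(Z<200)&(X>-60)&(X<70);x,z=55-X[s],Z[s]-67
print(s.sum(),np.rad2deg(np.median(np.arctan2(z,x))), np.rad2deg(np.percentile(np.arctan2(z,x),[20,80])))
h=cv2.resize(a,(540,540),interpolation=cv2.INTER_CUBIC);cv2.imwrite("pics/g.png",h)
st=manip.read_state();print(st["eef_pos"],st["finger_gap"],st["wrist_force"])
b=(st["eef_pos"][:2]-C)@ex;print("bar angle from TCP",np.rad2deg(np.arctan2(st["eef_pos"][2]+44-67,55-b)),np.rad2deg(np.arccos((55-b)/160)))
E
```

```text
195 230
577 58.69231834023114 [56.31330336 60.99386103]
[ 537.9342477  -210.74563922  165.28602923] 9.505459825405323 [-10.82521828   5.27567647  12.83239652]
bar angle from TCP 59.63172126940194 58.5952506854796
```

View pics/g.png

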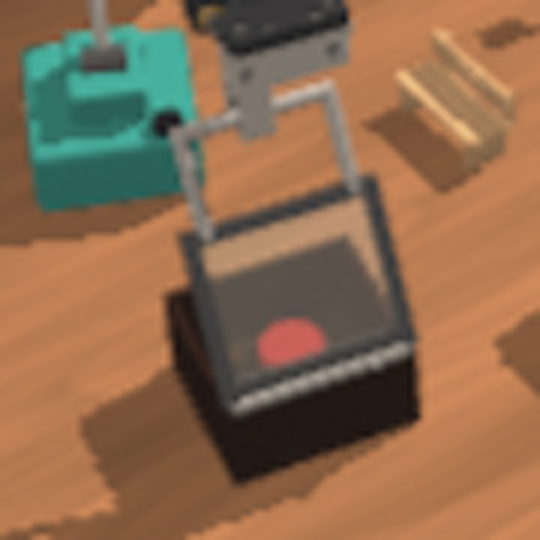

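The guard stands open with the bar gripped: bar ends at crop (178,133) and (330,88), nothing touching the button. I'll check the angle another way, by casting the bar's mid pixel onto the housing's mid-plane.

```bash
python3 - <<'E'
from h import *
p,d,m=snap("scene");P=cloud(d,m);K,R,t=[np.array(m[k]) for k in"KRt"];c=-R.T@t.ravel()
C=np.array([565.8,-216.1,0]);ex=np.array([.979,-.204,0]);ey=np.array([.204,.979,0])
for px,Y in(((192.3,203.4),0),((179.7,207.2),-45),((205,199.7),45)):
    r=R.T@np.linalg.solve(K,[*px,1.]);k=(Y-(c-C)@ey)/(r@ey);X=c+k*r-C;x,z=55-X@ex,X[2]-67;print(Y,x.round(1),z.round(1),np.hypot(x,z).round(1),np.rad2deg(np.arctan2(z,x)).round(1))
X=(P-C)@ex;Y=(P-C)@ey;Z=P[...,2]
s=(abs(Y)<60)&(Z>75)&(Z<155)&(X>-15)&(X<70);x,z=55-X[s],Z[s]-67
print(s.sum(),np.rad2deg(np.arctan2(*cv2.fitLine(np.stack([x,z],1).astype(np.float32),cv2.DIST_HUBER,0,.01,.01).ravel()[[1,0]])))
s=(abs(Y)>15)&(abs(Y)<55)&(Z>185)&(Z<225)&(abs(X+25)<30);x,z=55-X[s],Z[s]-67;print("bar",s.sum(),np.median(x),np.median(z),np.rad2deg(np.median(np.arctan2(z,x))))
p,d,m=snap("top");P=cloud(d,m);s=(P[...,2]>110)&(P[...,2]<165)&(p.max(2)<90)&(np.hypot(P[...,0]-570,P[...,1]-220)<60);print("ball",P[s].mean(0).round())
print(manip.read_state()["qd"].round(4))
E
```

```text
0 69.5 150.5 165.8 65.2
-45 68.0 152.0 166.5 65.9
45 67.0 152.0 166.2 66.2
900 58.669094
bar 97 81.3553064263925 137.56753667988545 59.34794602062472
ball [553. 225. 143.]
[-0.0012 -0.0018 -0.0003 -0.0003  0.     -0.    ]
```

The depth readings of the bar and panel and the TCP travel all agree at 59–60°. The ray cast gave a radius of 166 mm where it must be 160, so I've discarded it. I'll hold for a second, then hand in.

>>> jog_arm(rows=[0,0,0,0,0,0,1,0,0,0,0,0,0,1,0,0,0,0,0,0,1,0,0,0,0,0,0,1,0,0,0,0,0,0,1,0,0,0,0,0,0,1,0,0,0,0,0,0,1,0,0,0,0,0,0,1,0,0,0,0,0,0,1,0,0,0,0,0,0,1,0,0,0,0,0,0,1,0,0,0,0,0,0,1])

```text
clock: 13.95
eef_pos: [537.9, -210.7, 165.2]
eef_rot: [3.141, 0.0, 1.37]
wrist_force: [-11.6, 4.3, 13.6]
finger_gap: 9.0
finger_force: 15.0
```

```bash
python3 -c "
from cell import manip
print(manip.read_state()['eef_pos'],manip.read_state()['finger_force']);print(manip.sign_off())"
```

```text
[ 537.87940062 -210.72888524  165.23371439] 14.99848186969757
the job is handed in; nothing more can be done
None
```

The cream throttle lever is hard back against its stop, the fingers are still holding the guard steady at about 60° (measured 59–60°) with the button untouched, and the job is handed in (no verdict was returned).

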